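# Prove the dispenser knob with a pull, then dispense two pearls

## Robot

A 6-joint arm with a two-finger parallel gripper is mounted at the origin on a cart in front of the work surface, level with it; the furniture and walls round the work are solid. World frame = base frame: x ahead of the robot, y to its left, z up, the work surface at z = 0. Lengths are in m, angles in rad, forces in N, time in s.
With the tool pointing down it reaches from about 0.35 to 0.975 m from the base axis. Payload 17.4 kg.
Tool frame: the origin (TCP) lies at the very end of the fingers, on their centre line; the grasp point (between the pads) lies 19 mm behind it; z points along the fingers, y is the line along which they close (so a half turn about z gives the same grasp; the last joint's range is limited). The gripper opens to 85 mm and grips with 20 to 120 N. Pads are 22 mm wide; open, the fingers measure 114 mm over their backs; the gripper's body (76 mm by 85 mm) begins 54 mm behind the grasp point. The pads swing forward as they close: fully open they stand 13 mm farther back than shut.
Start: joints at [1.141, 0.116, 1.442, -0, 1.584, -0.038], TCP at [0.258, 0.624, 0.231] pointing down, gripper open.
Joint ranges: [-2.83, 2.83], [-0.83, 2.19], [0.07, 2.5], [-1.14, 4.28], [0.01, 3], [-2.97, 2.97]. Speed limits (rad/s): [1.89, 1.89, 2.22, 3.14, 3.14, 3.14].

## Interface

Orientations are given as a unit quaternion [x, y, z, w].
In Python, from cell import sensors, imaging, r gives the robot as it stands.
- The arm moves only by the shell command python3 -m crank 'ROWS' [FORCE]. ROWS is JSON, one flat list of numbers, 7 for each row, row after row: the turn, a rotation vector about the world's x, y, z in units of 5 degrees (1.0 is 5 degrees), then the shift along the world's x, y, z in units of 30 mm (1.0 is 30 mm), then the finger opening in mm, from 0 to 85.4. In form: [ax, ay, az, dx, dy, dz, hand, ax, ay, az, dx, dy, dz, hand, ...]. A call has 1 to 20 rows; each row is the pose to reach, as a shift and turn from the pose commanded when the call began; what a row does not reach only later rows make up. A row lasts 1/10 s, in which the tool goes at most 50 mm and 8.59 degrees, less where a joint would pass 70% of its speed; a pose out of reach is approached as far as the arm can. A call with a gripper value outside its range is refused whole. The fingers move at their own pace and stop on an object; FORCE is the grip in N (left out, the last holds). Time passes only in rows, so rows that repeat a pose let the fingers close. It gives the time, the measured TCP pose, the force and the opening at its end, in the units of the state.
- sensors.get_obs(): the state, without advancing time (a new reading comes with each control period).
- imaging.capture(name): name is "scene" or "top" or "wrist"; returns the picture (384x512x3 uint8, red, green, blue); there is no depth.
- imaging.camera_model(name): a dict with "fx", "fy", "cx", "cy" (pixels), "D" ([k1, k2, p1, p2, k3] as OpenCV has them; the pictures are not rectified), "rvec" (rotation vector, rad) and "tvec" (3), from world to camera coordinates, as OpenCV has them. Camera axes: x right, y down, z forward; pixel columns grow to the right and rows downward; lengths in m; the calibration is good to about 2 mm. A picture is of the moment at which its call begins: read the wrist's pose just before it. camera_model takes no time and is no camera call; for the wrist camera it gives the pose at the moment of the call.
- r.finish_job(): hands the job in, once; it reports no verdict.
The state is a dict: "clock": time; "q": joint angles; "qvel": joint speeds; "effort": joint torques, N m; "eef_pos": TCP position; "orientation": TCP orientation; "wrist_force": force on the tool from outside, world axes, zero at the start; "moment": the same for the moment, N m; "gripper_width": opening from 0.0 (shut) to 1.0 (fully open).
Only numpy, scipy, OpenCV 4.12 (cv2) and the standard library are available. Lean on these libraries where they do the work, as an engineer would, in place of code of your own. Each camera call takes 0.05 s, during which the arm holds its last target. There are 200 camera calls.

## Task

The knob of the bath-pearl dispenser has worked loose: press it fully home on its shaft until it snaps, then prove that it holds by pulling it straight out along its axis with 12 newtons, so that the first black ring on the sprung shaft is out of the hub but the second is not, for a good second, and ease it back in without letting it fly. After that turn the knob two clicks clockwise, with the bowl standing under the spout in time, so that two pearls drop into it. The bowl stays standing on the table in front of the dispenser, the third pearl stays in the wheel, and the other goods are left alone.

Things in the scene. Friction and masses are not known exactly. Their poses are not given: they have to be found in the camera images.
- dispenser: Bath-pearl dispenser, fixed: wooden stand with a round metal dish (radius 67 mm, rim 20 mm high) sloping 27 degrees down to the robot, in it a white paddle wheel with a dark knob on its axis. Origin: on the table below the dish centre, which is 180 mm up. x to the back, y left, z up. The wheel axis leans 27 degrees to -x. Foot: x -25..45, y -65..65 mm, 14 mm high; open in front, below the spout.
- spout_lip (a point): Middle of the spout's outlet edge, 71 mm in front (-x) of the dispenser's origin, 144 mm above the table. The spout is 31 mm wide over its 16 mm high walls. Pearls leave it forwards and come down about 25 to 60 mm further in front: the bowl's centre belongs about 45 mm in front of this edge.
- knob_grip (a point): Grip point on the knob's axis. z: out of the dish along the axis (27 degrees from vertical). The finger bar is 46 mm long along x, 14 mm wide along y (pinch there), and reaches 14 mm above and 23 mm below this point; below it a round skirt (32 mm across, 11 mm thick). Knob home and shaft in: 80 mm above the dish along the axis, which rises to a 25 mm wide hub. Moves and turns with the knob.
- knob (a joint): How far the knob stands off its place on the shaft, m: 0 = fully home, 0.016 = off to its end stop (it cannot come off). A snap fit: pressing along the axis takes up to about 20 N; some 7 mm before home it snaps in by itself. About 20 N would pull it off again.
- shaft (a joint): How far the sprung steel shaft that carries the knob is drawn out of the hub along the axis, m; 0 = in. Spring 800 N/m, so 0.015 means a pull of 12 N. The first black ring on the shaft is just out of the hub at 0.0125 (10 N), the second begins to show at 0.0188 (15 N). Stop at 0.030.
- wheel (a joint): Turn of the wheel, rad; knob, shaft and wheel turn together. Positive is clockwise, looking down on the knob. Sprung clicks at 0, 0.436, 0.873 and 1.309 (25 degrees apart), end stop just after the last; starts at 0. A click takes up to about 0.1 N m. Each click brings the next pearl to the spout.
- bowl_centre (a point): Centre (36.5 mm above its foot) of the loose painted bowl: 128 mm across the rim, 73 mm tall, foot 86 mm across, about 0.34 kg. The wall flares outwards (a pinch across the rim, one finger inside, 7 mm below its edge, closes to about 17 mm). It starts left of the dispenser; do not run it into the fixed low tray of hearts near the robot (28 mm high, up to x = 0.445, y = 0.09 in the robot frame).
- pearl_0_center (a point): Centre of a white bath pearl, a hard ball of 16 mm; it starts in the wheel's pocket that is first in line for the spout.
- pearl_1_center (a point): Centre of a white bath pearl, a hard ball of 16 mm; it starts in the wheel's pocket that is second in line for the spout.
- pearl_2_center (a point): Centre of a white bath pearl, a hard ball of 16 mm; it starts in the wheel's pocket that is third in line for the spout.
- candle: Bystander, loose: a pale lidded candle jar, 65 mm across, 73 mm tall. Origin: centre of its underside.
- soap_a: Bystander, loose: a small wrapped soap block, 45 x 63 x 26 mm, right of the spout. Origin: centre of its underside.
- soap_b: Bystander, loose: a second soap block, 45 x 63 x 26 mm, at the right front. Origin: centre of its underside.
- tonic: Bystander, loose: a brown bottle with black cap, 48 mm across, 120 mm tall, left of the dispenser. Origin: centre of its underside.
- toadstool: Bystander, loose: a cork toadstool, 88 mm across, 67 mm tall, right front. Origin: centre of its underside.
- mist: Bystander, loose: a slim clear bottle with black cap, 33 mm across, 125 mm tall, further left and back. Origin: centre of its underside.

How it is judged:
By the outcome, as a careful person would: the job done as asked, in the order asked, and still so for the second after the job is handed in, with the robot touching nothing.
It also fails if it takes over 61 s, if anything falls off the work surface, if the arm or the gripper's body presses on something with over 40 N, if the wrist force passes 120 N, or if a joint passes its speed limit or range.

## Working session

There is one attempt and no reset: what is moved stays moved. The work goes in short steps, Python scripts to look and compute and a shell command to move; the robot and the scene stay as the last step left them, time stands still between calls to the robot, and variables do not carry over. Pictures are saved under pics/ and viewed, on a budget of 10 in all, crops included, one or two more only if the job needs it, and the job is handed in when it is done.

```bash
mkdir -p pics; ls
cat > h.py <<'E'
from cell import sensors, imaging, r
import numpy as np, cv2
from scipy.spatial.transform import Rotation as R
def cam(n):
    m=imaging.camera_model(n); K=np.array([[m['fx'],0,m['cx']],[0,m['fy'],m['cy']],[0,0,1.]])
    return K,np.array(m['D'],float),np.array(m['rvec'],float),np.array(m['tvec'],float)
def proj(c,P): return cv2.projectPoints(np.array(P,float).reshape(-1,1,3),c[2],c[3],c[0],c[1])[0].reshape(-1,2)
def ray(c,uv):
    x=cv2.undistortPoints(np.array(uv,float).reshape(1,1,2),c[0],c[1]).ravel()
    Rm=cv2.Rodrigues(c[2])[0]; d=Rm.T@np.array([x[0],x[1],1]); return -Rm.T@c[3],d/np.linalg.norm(d)
def plane(c,uv,z):
    o,d=ray(c,uv); return o+d*(z-o[2])/d[2]
def tri(c1,u1,c2,u2):
    o1,d1=ray(c1,u1);o2,d2=ray(c2,u2)
    s=np.linalg.lstsq(np.c_[d1,-d2],o2-o1,rcond=None)[0]
    a=o1+s[0]*d1;b=o2+s[1]*d2; return (a+b)/2,np.linalg.norm(a-b)
def st():
    o=sensors.get_obs(); print({k:np.round(o[k],4).tolist() for k in('clock','eef_pos','orientation','wrist_force','moment','gripper_width')}); return o
E
python3 - <<'E'
from h import *
st()
for n in('scene','top'):
    im=imaging.capture(n); np.save(f'{n}0.npy',im)
    c=cam(n); print(n,c[0][0,0],ray(c,(256,192)))
a=np.vstack([np.load('scene0.npy'),np.load('top0.npy')])
for n in('scene','top'): cv2.imwrite(f'pics/{n}0.png',cv2.resize(np.load(n+'0.npy')[:,:,::-1],(800,600),interpolation=cv2.INTER_CUBIC))
E
```

```text
pics
{'clock': 0.0, 'eef_pos': [0.2577, 0.6237, 0.2305], 'orientation': [0.1947, 0.9809, -0.0006, -0.0001], 'wrist_force': [0.2754, -0.19, 0.3993], 'moment': [0.0381, 0.0053, 0.0135], 'gripper_width': 1.0013}
scene 442.9195147259662 (array([ 0.03589353, -0.83668854,  1.147418  ]), array([ 0.33362316,  0.60727659, -0.72104836]))
top 448.92686796765867 (array([ 0.32871254, -0.03396757,  1.28616629]), array([ 0.15988501, -0.00378389, -0.98712839]))
```

View pics/scene0.png

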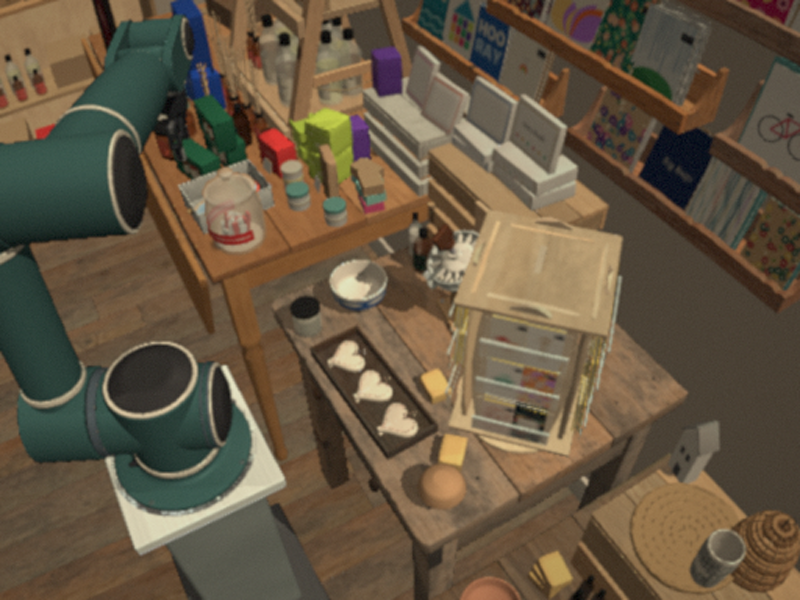

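View pics/top0.png

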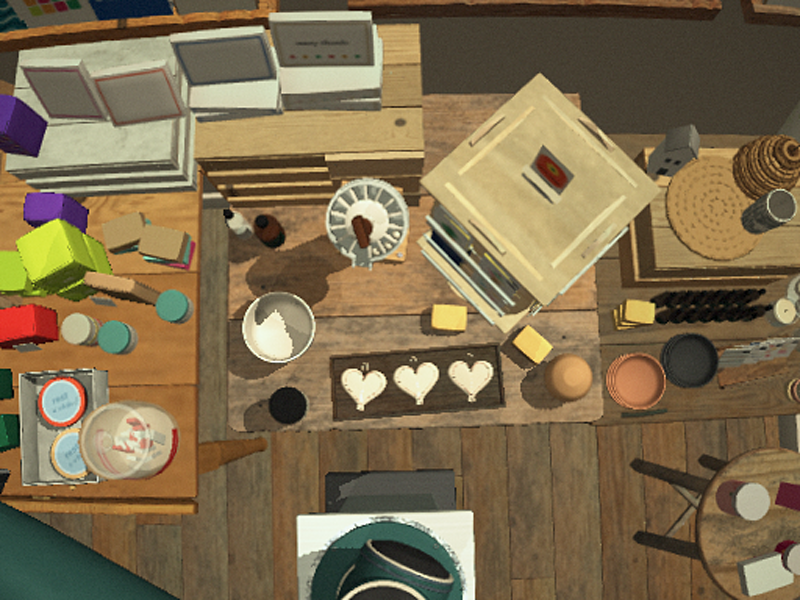

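The scene shows the bowl at about (279,327) in the top view (800 px scale). The dish is at (367,220), the spout at (360,262), and a tall crate stands to its right. Next I'll measure the dish and bowl.

Run:
```python
from h import *
im=np.load('top0.npy'); c=cam('top')
print('bowl rough',plane(c,(279/1.5625,327/1.5625),.073),'dish rough',plane(c,(367/1.5625,220/1.5625),.19),'lip',plane(c,(360/1.5625,264/1.5625),.144),'tray corners',plane(c,(330/1.5625,348/1.5625),.028))
hsv=cv2.cvtColor(im,cv2.COLOR_RGB2HSV)
m=((hsv[...,1]<90)&(hsv[...,2]>110)).astype(np.uint8)*255
m=cv2.morphologyEx(m,cv2.MORPH_CLOSE,np.ones((5,5)))
for name,(u0,u1,v0,v1),z in(('bowl',(145,212,180,240),.073),('dish',(203,267,108,175),.19)):
    mm=np.zeros_like(m);mm[v0:v1,u0:u1]=m[v0:v1,u0:u1]
    k=max(cv2.findContours(mm,0,1)[0],key=cv2.contourArea); h=cv2.convexHull(k)
    e=cv2.fitEllipse(h); print(name,e,cv2.contourArea(h))
    p=np.array([plane(c,q[0],z) for q in h]); print(plane(c,e[0],z),p.min(0),p.max(0))
cr=im[100:250,140:280]; cv2.imwrite('pics/crop1.png',cv2.resize(cr[:,:,::-1],None,fx=4,fy=4,interpolation=cv2.INTER_CUBIC))
```

```text
bowl rough [0.48319111 0.17454193 0.073     ] dish rough [0.63865406 0.01153816 0.19      ] lip [0.57623464 0.02655152 0.144     ] tray corners [0.44835365 0.08974493 0.028     ]
bowl ((179.28579711914062, 209.1044158935547), (44.539894104003906, 51.077632904052734), 82.76671600341797) 1717.5
[0.48362385 0.17253451 0.073     ] [0.42338085 0.09617859 0.073     ] [0.54562059 0.24006036 0.073     ]
dish ((235.4357452392578, 142.5400390625), (53.98666000366211, 59.87086486816406), 164.08010864257812) 2438.0
[0.63406511 0.01022056 0.19      ] [ 0.55804871 -0.05490075  0.19      ] [0.71246679 0.07964453 0.19      ]
```

View pics/crop1.png

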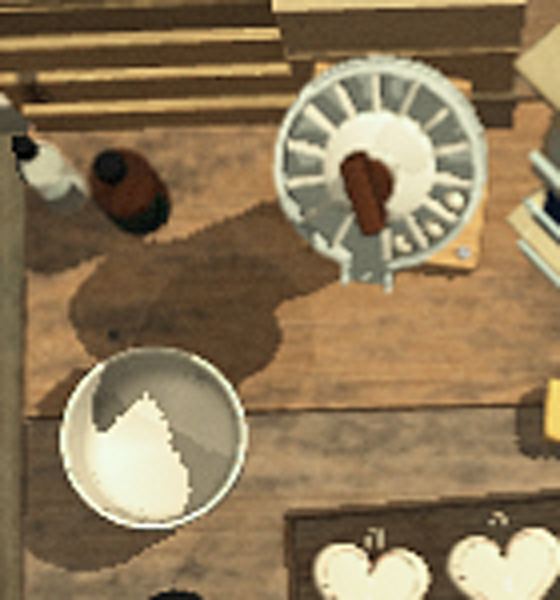

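Run:
```python
from h import *
c=cam('top'); s=lambda u,v:(140+u/4-.375,100+v/4-.375)
print('bowl c',plane(c,s(153,437.5),.073),'L/R',plane(c,s(61,437),.073),plane(c,s(246,437),.073),'front/back',plane(c,s(153,528),.073),plane(c,s(153,347),.073))
rc=plane(c,s(382,163),.198); print('rimc',rc)
w=[plane(c,s(343,281),.158),plane(c,s(390,288),.158)]; lip=(w[0]+w[1])/2; print('walls',w,np.linalg.norm(w[0]-w[1]),lip)
d=lip-rc; print('dist (expect .062)',np.linalg.norm(d[:2]),'yaw',np.degrees(np.arctan2(-d[1],-d[0])),'yaw from walls',np.degrees(np.arctan2(*(w[0]-w[1])[:2]))*-1)
for yaw in np.radians([-15,-11,-7]):
    f=np.array([np.cos(yaw),np.sin(yaw)]); o=rc[:2]+.009*f
    a=np.r_[-np.sin(np.radians(27))*f,np.cos(np.radians(27))]
    for L in(.08,.096): 
        t=np.r_[o,.18]+a*(L+.014); x=np.r_[np.cos(np.radians(27))*f,np.sin(np.radians(27))]
        print(np.degrees(yaw),o,L,((proj(c,[t,t-x*.023,t+x*.023])-[140,100])*4+1.5).round(0).tolist())
```

```text
bowl c [0.48401217 0.17643359 0.073     ] L/R [0.48598655 0.24035588 0.073     ] [0.48269518 0.11240843 0.073     ] front/back [0.4219994  0.17668073 0.073     ] [0.54689944 0.17635496 0.073     ]
rimc [0.63747727 0.01057103 0.198     ]
walls [array([0.57117253, 0.03877343, 0.158     ]), array([0.56571659, 0.00866756, 0.158     ])] 0.030596254553943134 [0.56844456 0.02372049 0.158     ]
dist (expect .062) 0.07027391516227154 yaw -10.784597583425452 yaw from walls -10.271948667798014
-14.999999999999998 [0.6461706  0.00824166] 0.08 [[363.0, 186.0], [356.0, 224.0], [371.0, 149.0]]
-14.999999999999998 [0.6461706  0.00824166] 0.096 [[359.0, 192.0], [351.0, 230.0], [366.0, 154.0]]
-11.0 [0.64631192 0.00885375] 0.08 [[367.0, 187.0], [362.0, 225.0], [372.0, 149.0]]
-11.0 [0.64631192 0.00885375] 0.096 [[363.0, 193.0], [358.0, 231.0], [369.0, 154.0]]
-7.0 [0.64641019 0.00947421] 0.08 [[371.0, 188.0], [368.0, 226.0], [374.0, 149.0]]
-7.0 [0.64641019 0.00947421] 0.096 [[368.0, 193.0], [366.0, 232.0], [371.0, 154.0]]
```

Run:
```python
from h import *
c=cam('top');d=cam('scene'); s=lambda u,v:(u/1.5625,v/1.5625)
for n,a,b in(('L table corner',(198,512),(225,275)),('jar top',(132,433),(230,177)),('crate front corner top',(518,330),(455,305)),('crate left',(422,183),(488,215)),('candle top',(287,405),(306,306)),('toad',(570,375),(443,484)),('mist cap',(234,216),(417,222))):
    print(n,tri(c,s(*a),d,s(*b)))
print('candle',plane(c,s(287,405),.073),'soap_a',[plane(c,s(*q),.026) for q in((432,306),(466,306),(466,331),(432,331))])
print('tray',plane(c,s(332,348),.028),plane(c,s(335,418),.028))
print('worktable left edge',plane(c,s(228,330),0))
print('tonic top',plane(c,s(265,222),.12))
o=sensors.get_obs(); print(R.from_quat(o['orientation']).as_matrix().round(3))
```

```text
L table corner (array([0.19772858, 0.29106552, 0.13185847]), np.float64(0.0529938442438566))
jar top (array([0.30106669, 0.34708651, 0.31356951]), np.float64(0.012841156544499374))
crate front corner top (array([ 0.45651939, -0.2068375 ,  0.34198732]), np.float64(0.0449512286568001))
crate left (array([ 0.64050101, -0.07213091,  0.36132235]), np.float64(0.00083876459618035))
candle top (array([0.34959812, 0.16119073, 0.06853362]), np.float64(0.005284509818096261))
toad (array([ 0.38679749, -0.33878874,  0.04153869]), np.float64(0.0006984494307754102))
mist cap (array([0.68258003, 0.25113855, 0.09553438]), np.float64(0.003770739748305004))
candle [0.34705165 0.1613925  0.073     ] soap_a [array([ 0.52018651, -0.09664178,  0.026     ]), array([ 0.51849347, -0.15852794,  0.026     ]), array([ 0.47275644, -0.1566575 ,  0.026     ]), array([ 0.47447889, -0.09509364,  0.026     ])]
tray [0.44826225 0.08612817 0.028     ] [0.32282406 0.08276013 0.028     ]
worktable left edge [0.48928566 0.2834084  0.        ]
tonic top [0.66070062 0.19114158 0.12      ]
[[-0.924  0.382 -0.   ]
 [ 0.382  0.924 -0.001]
 [ 0.    -0.001 -1.   ]]
```

```bash
python3 -m crank '[0,0,0,0,0,3,85, 0,0,0,0,0,6.5,85, 0,0,0,0,0,6.5,85, 0,0,0,0,0,6.5,85, -0,0,-1.5,2,-5.3,6.5,50, 0,0,-3,4,-10.7,6.5,50, 0,0,-4.5,6.24,-16.22,6.5,50, 0,0,-4.5,6.24,-16.22,6.5,50, 0,0,-4.5,6.24,-16.22,6.5,50, 0,0,-4.5,6.24,-16.22,6.5,50, 0,0,-4.5,6.24,-16.22,6.5,50, 0,0,-4.5,6.24,-16.22,6.5,50, 0,0,-4.5,6.24,-16.22,4,50, 0,0,-4.5,6.24,-16.22,1,50, 0,0,-4.5,6.24,-16.22,-2.5,50, 0,0,-4.5,6.24,-16.22,-2.5,50, 0,0,-4.5,6.24,-16.22,-2.5,50, 0,0,-4.5,6.24,-16.22,-2.5,50]' 30
python3 - <<'E'
from h import *
st(); c=cam('top'); im=imaging.capture('top'); w=imaging.capture('wrist')
cv2.imwrite('pics/chk2.png',np.hstack([cv2.resize(im[150:270,130:270,::-1],(448,384)),cv2.resize(w[:,:,::-1],(342,256))[:,:].copy() if 0 else cv2.copyMakeBorder(cv2.resize(w[:,:,::-1],(342,256)),0,128,0,0,0)]))
E
```

```text
clock: 1.9
eef_pos: [0.444, 0.1383, 0.1615]
orientation: [0.382, 0.924, 0.0, 0.0]
wrist_force: [0.7, 0.9, -1.3]
gripper_width: 0.586
{'clock': 1.9, 'eef_pos': [0.444, 0.1383, 0.1615], 'orientation': [0.3824, 0.924, 0.0001, 0.0], 'wrist_force': [0.6875, 0.9419, -1.3122], 'moment': [0.0446, -0.0473, 0.0439], 'gripper_width': 0.5864}
```

View pics/chk2.png

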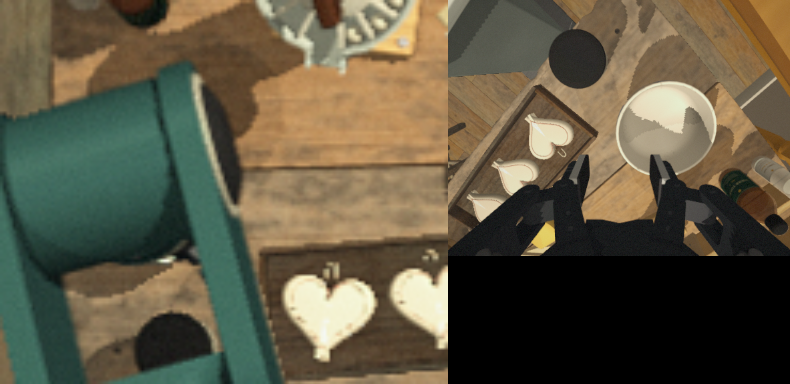

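The wrist view has the bowl rim around (667,128), with the right finger on the inner side, as planned. Now descend and grip.

```bash
python3 -m crank '[0,0,0,0,0,-1,50, 0,0,0,0,0,-2,50, 0,0,0,0,0,-3,50, 0,0,0,0,0,-3.8,50, 0,0,0,0,0,-3.8,50, 0,0,0,0,0,-3.8,50]' 30
python3 -m crank '[0,0,0,0,0,0,30, 0,0,0,0,0,0,20, 0,0,0,0,0,0,10, 0,0,0,0,0,0,5, 0,0,0,0,0,0,5, 0,0,0,0,0,0,5, 0,0,0,0,0,0,5, 0,0,0,0,0,0,5]' 30
python3 -m crank '[0,0,0,0,0,0.3,5, 0,0,0,0,0,0.7,5, 0,0,0,0,0,0.7,5, 0,0,0,0,0,0.7,5]' 30
python3 - <<'E'
from h import *
st(); w=imaging.capture('wrist'); cv2.imwrite('pics/w3.png',w[:,:,::-1])
E
```

```text
clock: 2.6
eef_pos: [0.4451, 0.1396, 0.0517]
orientation: [0.382, 0.924, 0.0, 0.001]
wrist_force: [-0.7, 0.4, 0.2]
gripper_width: 0.588
clock: 3.4
eef_pos: [0.4458, 0.1398, 0.052]
orientation: [0.382, 0.924, 0.002, 0.002]
wrist_force: [1.5, 4.4, 11.8]
gripper_width: 0.201
clock: 3.8
eef_pos: [0.4442, 0.1388, 0.0711]
orientation: [0.382, 0.924, -0.0, 0.0]
wrist_force: [-4.8, -5.0, 7.1]
gripper_width: 0.142
{'clock': 3.8, 'eef_pos': [0.4442, 0.1388, 0.0711], 'orientation': [0.3823, 0.924, -0.0003, 0.0002], 'wrist_force': [-4.7961, -4.9697, 7.1158], 'moment': [-0.5569, 0.5188, 0.0077], 'gripper_width': 0.1419}
```

View pics/w3.png

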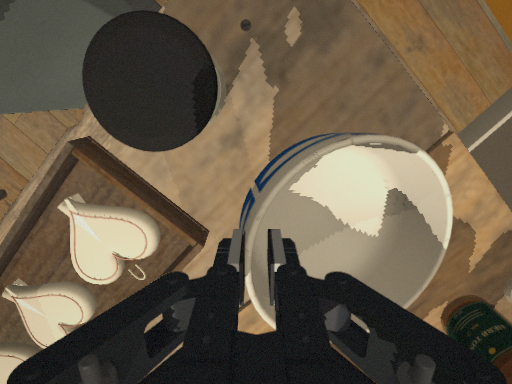

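Width shrank from 17 to 12 mm during the lift, and the blue band shows at (250,190), so the grip slid up the flared wall. I'll lower, reopen and re-grip deeper and harder.

```bash
python3 -m crank '[0,0,0,0,0,-0.3,12, 0,0,0,0,0,-0.6,20, 0,0,0,0,0,-0.6,40, 0,0,0,0,0,-0.6,40, 0,0,0,0,0,-0.8,40, 0,0,0,0,0,-0.9,40, 0,0,0,0,0,-0.9,40, 0,0,0,0,0,-0.9,40]' 30
python3 -m crank '[0,0,0,0,0,0,30, 0,0,0,0,0,0,20, 0,0,0,0,0,0,10, 0,0,0,0,0,0,5, 0,0,0,0,0,0,0, 0,0,0,0,0,0,0, 0,0,0,0,0,0,0, 0,0,0,0,0,0,0]' 70
python3 -m crank '[0,0,0,0,0,0.15,0, 0,0,0,0,0,0.3,0, 0,0,0,0,0,0.5,0, 0,0,0,0,0,0.7,0, 0,0,0,0,0,0.7,0]' 70
```

```text
clock: 4.65
eef_pos: [0.4442, 0.139, 0.0434]
orientation: [0.382, 0.924, -0.0, -0.0]
wrist_force: [0.9, -0.1, -0.2]
gripper_width: 0.468
clock: 5.45
eef_pos: [0.4458, 0.1396, 0.0461]
orientation: [0.382, 0.924, 0.002, 0.002]
wrist_force: [-6.3, -3.0, 22.1]
gripper_width: 0.24
clock: 5.95
eef_pos: [0.4446, 0.1391, 0.0655]
orientation: [0.382, 0.924, 0.0, 0.001]
wrist_force: [-2.9, -3.1, 8.8]
gripper_width: 0.167
```

```bash
python3 -m crank '[0,0,0,0,0,0.3,0, 0,0,0,0,0,0.6,0, 0,0,0,0,0,0.9,0, 0,0,0,0,0,1,0, 0,0,0,0,0,1,0]' 70
python3 - <<'E'
from h import *
st(); w=imaging.capture('wrist'); s=imaging.capture('scene')
cv2.imwrite('pics/w4.png',np.hstack([cv2.resize(w[:,:,::-1],(400,300)),cv2.resize(s[140:230,150:270,::-1],(400,300),interpolation=cv2.INTER_CUBIC)]))
E
```

```text
clock: 6.45
eef_pos: [0.4444, 0.1391, 0.0949]
orientation: [0.382, 0.924, 0.0, 0.0]
wrist_force: [-0.5, 0.3, -4.4]
gripper_width: 0.156
{'clock': 6.45, 'eef_pos': [0.4444, 0.1391, 0.0949], 'orientation': [0.3823, 0.924, 0.0001, 0.0002], 'wrist_force': [-0.4561, 0.2812, -4.3815], 'moment': [-0.0747, 0.1233, -0.0236], 'gripper_width': 0.156}
```

View pics/w4.png

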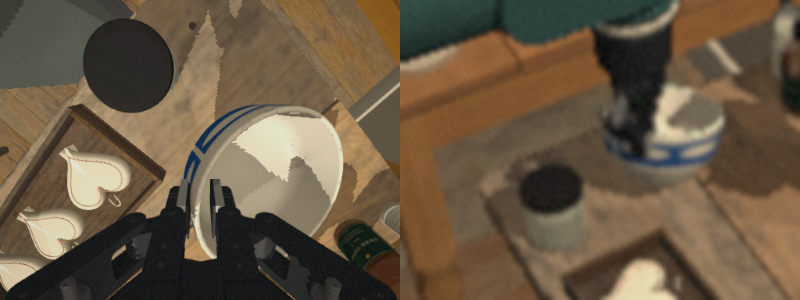

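The bowl is lifted (-4.4 N) and hangs tilted with its far side down. I'll carry it in y clear of the tray, lower it, then go forward under the spout.

```bash
python3 -m crank '[0,0,0,0,0,0.5,0, 0,0,0,0.2,0,1,0, 0,0,0,0.3,-0.6,1.2,0, 0,0,0,0.3,-1.3,1.2,0, 0,0,0,0.3,-2,1.2,0, 0,0,0,0.3,-2.7,1.2,0, 0,0,0,0.3,-3.4,1.2,0, 0,0,0,0.3,-4.1,1.2,0, 0,0,0,0.3,-4.83,1.2,0, 0,0,0,0.3,-4.83,1.2,0, 0,0,0,0.5,-4.83,0.7,0, 0,0,0,0.8,-4.83,0.2,0, 0,0,0,1.1,-4.83,0,0, 0,0,0,1.4,-4.83,0,0, 0,0,0,1.5,-4.83,0,0, 0,0,0,1.5,-4.83,-0.2,0, 0,0,0,1.5,-4.83,-0.2,0]' 70
python3 -m crank '[0,0,0,0,0,-0.1,0, 0,0,0,0,0,-0.2,0, 0,0,0,0,0,-0.3,0, 0,0,0,0,0,-0.4,0, 0,0,0,0,0,-0.4,0]' 70
python3 -m crank '[0,0,0,0,0,-0.1,0, 0,0,0,0,0,-0.2,0, 0,0,0,0,0,-0.3,0, 0,0,0,0,0,-0.3,0]' 70
```

```text
clock: 8.25
eef_pos: [0.489, -0.0058, 0.088]
orientation: [0.382, 0.924, -0.0, -0.0]
wrist_force: [-0.4, -0.0, -4.7]
gripper_width: 0.149
clock: 8.75
eef_pos: [0.4899, -0.0062, 0.0777]
orientation: [0.382, 0.924, 0.0, 0.001]
wrist_force: [-2.8, -1.7, 9.8]
gripper_width: 0.144
clock: 9.15
eef_pos: [0.4904, -0.0063, 0.0695]
orientation: [0.382, 0.924, 0.0, 0.002]
wrist_force: [-2.9, -2.6, 13.2]
gripper_width: 0.145
```

```bash
python3 -m crank '[0,0,0,0,0,-0.1,0, 0,0,0,0,0,-0.2,0, 0,0,0,0,0,-0.3,0, 0,0,0,0,0,-0.4,0, 0,0,0,0,0,-0.4,0]' 20
python3 -m crank '[0,0,0,0,0,0,16, 0,0,0,0,0,0,20, 0,0,0,0,0,0,30, 0,0,0,0,0,0,40, 0,0,0,0,0,0,44, 0,0,0,0,0,0,44, 0,0,0,0,0,1,44, 0,0,0,0,0,2,44, 0,0,0,-1,-1,3.3,44, 0,0,0,-2,-2,5,44, 0,0,0,-2,-2,6,44, 0,0,0,-2,-2,6,44, 0,0,0,-2,-2,6,44]' 20
python3 - <<'E'
from h import *
st(); im=imaging.capture('top'); np.save('top5.npy',im)
cv2.imwrite('pics/top5.png',cv2.resize(im[90:250,140:300,::-1],(600,600),interpolation=cv2.INTER_CUBIC))
E
```

```text
clock: 9.65
eef_pos: [0.4918, -0.0073, 0.0608]
orientation: [0.383, 0.924, 0.0, 0.004]
wrist_force: [-19.4, -14.1, 50.7]
gripper_width: 0.147
clock: 10.95
eef_pos: [0.4295, -0.0661, 0.2364]
orientation: [0.383, 0.924, 0.0, 0.001]
wrist_force: [-0.4, -0.3, -0.8]
gripper_width: 0.518
{'clock': 10.95, 'eef_pos': [0.4295, -0.0661, 0.2364], 'orientation': [0.3826, 0.9239, 0.0003, 0.0011], 'wrist_force': [-0.4116, -0.2574, -0.8122], 'moment': [-0.0122, -0.0132, 0.0183], 'gripper_width': 0.5182}
```

View pics/top5.png

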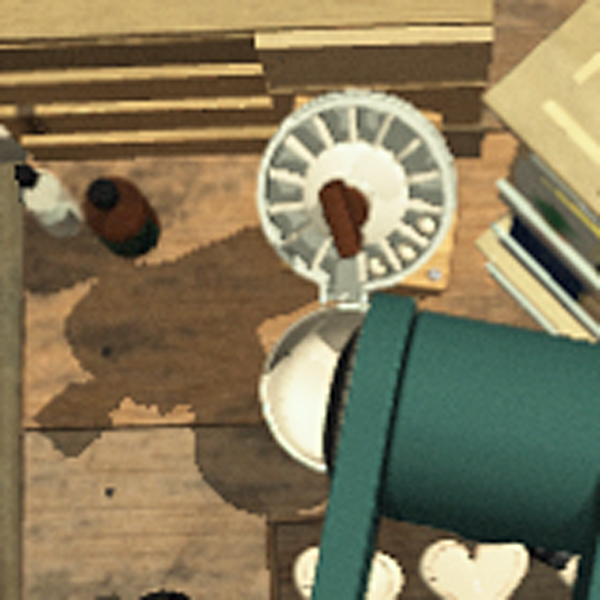

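```bash
cat > disp.py <<'E'
import numpy as np
from scipy.spatial.transform import Rotation as R
yaw=np.radians(-10.5); f=np.array([np.cos(yaw),np.sin(yaw),0]); l=np.array([-f[1],f[0],0]); zz=np.array([0,0,1.])
t=np.radians(27); a=-np.sin(t)*f+np.cos(t)*zz; xd=np.cos(t)*f+np.sin(t)*zz
O=np.array([.6445,.009,0]); C=O+[0,0,.18]
def toolR(phi): # phi: bar angle about axis, ccw from xd toward l ; tool y = perpendicular to bar
    b=np.cos(phi)*xd+np.sin(phi)*l; y=np.cross(a,b); z=-a; return np.c_[np.cross(y,z),y,z]
E
python3 - <<'E'
from h import *; from disp import *
c=cam('top'); s=lambda u,v:(140+(u+.5)/3.75-.5,90+(v+.5)/3.75-.5)
P=np.array([plane(c,s(*q),.073)[:2] for q in((260,392),(272,345),(300,318),(283,441),(318,468))])
A=np.c_[2*P,np.ones(len(P))];x=np.linalg.lstsq(A,(P**2).sum(1),rcond=None)[0];print('bowl',x[:2],np.sqrt(x[2]+x[0]**2+x[1]**2)); print('leftmost y-.064:',P[0])
print('target',O-.116*f)
def pl(uv,L):
    o,d=ray(c,uv); q=C+a*L; return o+d*(((q-o)@a)/(d@a))
for L in(.094,.110):
    e=[pl(s(*q),L) for q in((331,181),(347,256))]; m=(e[0]+e[1])/2-C-a*L; v=e[0]-e[1]
    print(L,'len',np.linalg.norm(v),'centre off xd,l',m@xd,m@l,'phi',np.degrees(np.arctan2(v@l,v@xd)))
o=sensors.get_obs(); Rc=R.from_quat(o['orientation'])
for ph in(15,20,25):
    T=toolR(np.radians(ph)); print(ph,'y',T[:,1].round(3),'rotvec/5deg',(np.degrees((R.from_matrix(T)*Rc.inv()).as_rotvec())/5).round(2))
print('grip pts home/off',C+a*.08,C+a*.096,'a',a)
E
```

```text
bowl [0.52493096 0.02788372] 0.061905897248990094
leftmost y-.064: [0.52275393 0.09043271]
target [0.53044243 0.03013932 0.        ]
0.094 len 0.048735660441577955 centre off xd,l -0.0023689585404513256 0.0031123191597668062 phi 18.99071435191819
0.11 len 0.047977873566643 centre off xd,l 0.0012831340378096944 0.0015122095378704015 phi 18.990714351918164
15 y [-0.051  0.992 -0.118] rotvec/5deg [-3.21 -4.55  9.7 ]
20 y [-0.128  0.979 -0.155] rotvec/5deg [-3.43 -4.43 10.68]
25 y [-0.205  0.96  -0.192] rotvec/5deg [-3.65 -4.31 11.66]
grip pts home/off [0.60878893 0.01561866 0.25128052] [0.60164671 0.01694239 0.26553663] a [-0.44638839  0.0827332   0.89100652]
```

The bowl centre is at (0.525, 0.028), 5 mm from target. The bar angle is about 19° counter-clockwise. Now hover over the knob with the tilt applied.

```bash
python3 -m crank '[0,0,0,0,0,2,44, 0,0,0,0,0,3.5,44, -0.7,-0.9,2.1,0.5,0.3,3.5,40, -1.4,-1.8,4.2,1.2,0.8,3.5,40, -2.1,-2.7,6.3,2,1.4,3.4,40, -2.8,-3.6,8.4,3,2,3.3,40, -3.4,-4.45,10.5,4,2.5,3.2,40, -3.4,-4.45,10.5,4.64,2.97,3.2,40, -3.4,-4.45,10.5,4.64,2.97,3.2,40, -3.4,-4.45,10.5,4.64,2.97,3.2,40, -3.4,-4.45,10.5,4.64,2.97,3.2,40, -3.4,-4.45,10.5,4.64,2.97,3.2,40]' 20
python3 - <<'E'
from h import *; from disp import *
o=st(); c=cam('wrist'); w=imaging.capture('wrist'); np.save('w6.npy',w); np.save('w6c.npy',np.array(c,dtype=object),allow_pickle=True)
cv2.imwrite('pics/w6.png',cv2.resize(w[:,:,::-1],(800,600),interpolation=cv2.INTER_CUBIC))
for L in(.08,.096):
    g=C+a*L; b=toolR(np.radians(19))[:,0]
    print(L,(proj(c,[g+a*.014,g+a*.014+b*.023,g+a*.014-b*.023])*1.5625).round(1).tolist())
E
```

```text
clock: 12.2
eef_pos: [0.5685, 0.0232, 0.3311]
orientation: [-0.071, 0.97, -0.06, 0.225]
wrist_force: [0.1, 0.6, -0.2]
gripper_width: 0.467
{'clock': 12.2, 'eef_pos': [0.5685, 0.0232, 0.3311], 'orientation': [-0.0711, 0.97, -0.0598, 0.2248], 'wrist_force': [0.1203, 0.6361, -0.1752], 'moment': [0.0203, 0.212, -0.0155], 'gripper_width': 0.4671}
0.08 [[400.9, 310.4], [400.9, 267.6], [401.0, 350.7]]
0.096 [[400.9, 321.5], [400.9, 275.9], [400.9, 364.2]]
```

View pics/w6.png

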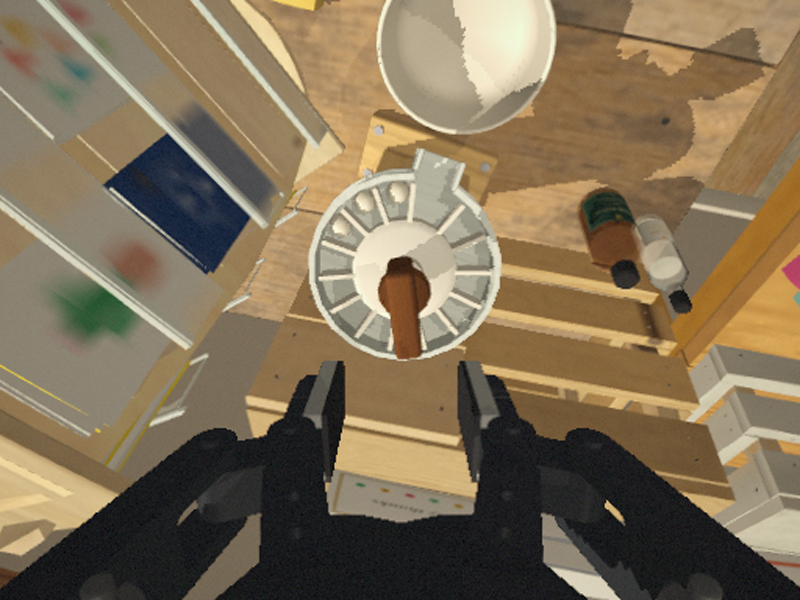

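The wrist view shows the bar from about (403,268) to (406,357), roughly 2 mm to image-right of the finger centre at 401. I'll triangulate it with the top view.

Run:
```python
from h import *; from disp import *
w=np.load('w6.npy'); c=np.load('w6c.npy',allow_pickle=True); ct=cam('top')
hsv=cv2.cvtColor(w,cv2.COLOR_RGB2HSV); print(w[192+5,258],w[220,260],w[187,243+5])
m=((w[...,0].astype(int)-w[...,2]>45)&(hsv[...,1]>140)&(w[...,0]<150)).astype(np.uint8); mm=m*0; mm[160:235,230:290]=m[160:235,230:290]
for v in range(164,232,5):
    u=np.where(mm[v])[0]
    if len(u): print(v,u.min(),u.max(),(u.min()+u.max())/2)
k=1.5625; st_=lambda u,v:(140+(u+.5)/3.75-.5,90+(v+.5)/3.75-.5)
for n,t,q in(('back',(331,181),(405.5,358)),('front',(347,256),(402,268)),('mid',(339,218.5),(404,313))):
    p,e=tri(ct,st_(*t),c,(q[0]/k,q[1]/k)); d=p-C; print(n,p.round(4),'err',round(e,4),'L',d@a,'x',d@xd,'l',d@l)
```

```text
[129  79  38] [124  73  37] [144  84  41]
169 248 248 248.0
174 248 269 258.5
179 244 272 258.0
184 242 273 257.5
189 243 274 258.5
194 244 272 258.0
199 248 266 257.0
204 250 266 258.0
209 251 267 259.0
214 252 267 259.5
219 252 268 260.0
224 253 269 261.0
229 255 261 258.0
back [0.6208 0.0238 0.2796] err 0.0002 L 0.10058710450184871 x 0.0220412848357741 l 0.010222075664859703
front [0.5774 0.0148 0.2598] err 0.002 L 0.10155576077218632 x -0.02351044858590619 l -0.006517860702016747
mid [0.5997 0.0193 0.268 ] err 0.0013 L 0.0992934714776233 x -0.0009908098428388404 l 0.0019754453661348474
```

```bash
python3 -m crank '[-0.09,0.02,0.18,0.01,0.06,0,40, -0.18,0.03,0.36,0.3,0,-0.6,40, -0.18,0.03,0.36,0.6,-0.05,-1.2,40, -0.18,0.03,0.36,0.9,-0.11,-1.8,40, -0.18,0.03,0.36,1.2,-0.16,-2.4,40, -0.18,0.03,0.36,1.4,-0.19,-2.8,40, -0.18,0.03,0.36,1.5,-0.21,-2.97,40, -0.18,0.03,0.36,1.5,-0.21,-2.97,40, -0.18,0.03,0.36,1.5,-0.21,-2.97,40]' 20
python3 - <<'E'
from h import *; from disp import *
o=st(); F=np.array(o['wrist_force']); print('axial L',(o['eef_pos']-C)@a, 'l',(o['eef_pos']-C)@l,'F',F@a,F@xd,F@l)
w=imaging.capture('wrist'); cv2.imwrite('pics/w7.png',cv2.resize(w[130:,120:400,::-1],(661,600)))
E
```

```text
clock: 13.15
eef_pos: [0.6135, 0.017, 0.2433]
orientation: [-0.09, 0.968, -0.064, 0.225]
wrist_force: [0.1, -0.7, -0.0]
gripper_width: 0.472
{'clock': 13.15, 'eef_pos': [0.6135, 0.017, 0.2433], 'orientation': [-0.0897, 0.9681, -0.0641, 0.2251], 'wrist_force': [0.1239, -0.6736, -0.0202], 'moment': [0.0432, 0.2422, 0.0059], 'gripper_width': 0.4722}
axial L 0.07089203159103828 l 0.002232981643482335 F -0.12909801805856774 0.20876970689903432 -0.6397330110626464
```

View pics/w7.png

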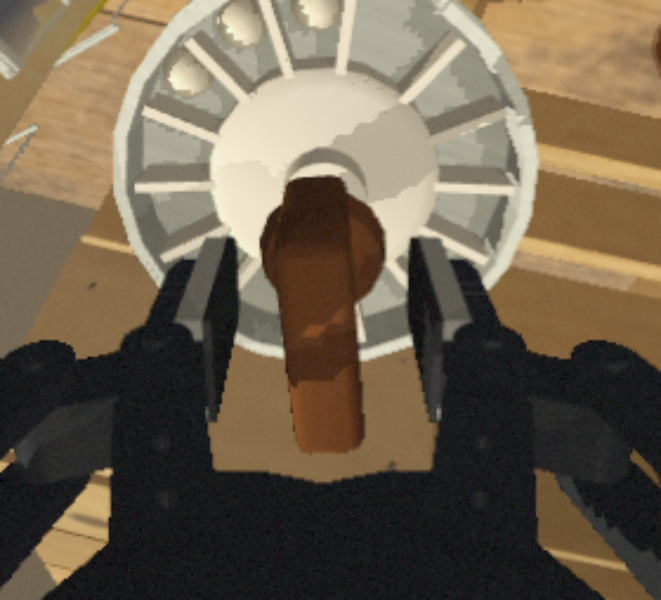

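The bar sits between the fingers (finger centre about 323, bar about 322) and is still about 3° off in angle. I'll trim that and close.

```bash
python3 -m crank '[-0.22,0.04,0.45,0,0,0,36, -0.22,0.04,0.45,0,0,0,26, -0.22,0.04,0.45,0,0,0,20, -0.22,0.04,0.45,0,0,0,14, -0.22,0.04,0.45,0,0,0,8, -0.22,0.04,0.45,0,0,0,4, -0.22,0.04,0.45,0,0,0,4, -0.22,0.04,0.45,0,0,0,4, -0.22,0.04,0.45,0,0,0,4]' 60
cat > ax.py <<'E'
from h import *; from disp import *
o=sensors.get_obs(); F=np.array(o['wrist_force']); p=np.array(o['eef_pos'])-C
print(o['clock'],'L %.4f x %.4f l %.4f'%(p@a,p@xd,p@l),'F a %.1f x %.1f l %.1f'%(F@a,F@xd,F@l),'M',np.round(o['moment'],2),'w',o['gripper_width'])
E
python3 ax.py
```

```text
clock: 14.1
eef_pos: [0.6136, 0.0172, 0.2436]
orientation: [-0.111, 0.966, -0.068, 0.224]
wrist_force: [-5.2, 2.6, 7.4]
gripper_width: 0.158
14.1 L 0.0711 x 0.0004 l 0.0024 F a 9.1 x -1.6 l 1.6 M [0.5  0.47 0.24] w 0.15781136747757019
```

```bash
python3 -m crank '[0,0,0,0.015,-0.003,-0.03,4, 0,0,0,0.03,-0.0055,-0.06,4, 0,0,0,0.045,-0.008,-0.09,4, 0,0,0,0.06,-0.011,-0.12,4, 0,0,0,0.06,-0.011,-0.12,4]' 80; python3 ax.py
python3 -m crank '[0,0,0,0.015,-0.003,-0.03,4, 0,0,0,0.03,-0.0055,-0.06,4, 0,0,0,0.03,-0.0055,-0.06,4]' 80; python3 ax.py
python3 -m crank '[0,0,0,0.015,-0.003,-0.03,4, 0,0,0,0.03,-0.0055,-0.06,4, 0,0,0,0.03,-0.0055,-0.06,4]' 80; python3 ax.py
```

```text
clock: 14.6
eef_pos: [0.6151, 0.0171, 0.2419]
orientation: [-0.11, 0.966, -0.068, 0.225]
wrist_force: [-21.7, 4.2, 22.8]
gripper_width: 0.153
14.6 L 0.0690 x 0.0010 l 0.0026 F a 30.3 x -9.4 l 0.2 M [0.75 2.31 0.17] w 0.15299833371183819
clock: 14.9
eef_pos: [0.6166, 0.0166, 0.2373]
orientation: [-0.111, 0.966, -0.069, 0.224]
wrist_force: [5.6, 0.9, 1.2]
gripper_width: 0.152
14.9 L 0.0642 x 0.0003 l 0.0023 F a -1.4 x 5.3 l 1.9 M [ 0.6  -0.71  0.34] w 0.152413500530534
clock: 15.2
eef_pos: [0.6175, 0.0164, 0.2351]
orientation: [-0.111, 0.966, -0.069, 0.224]
wrist_force: [5.2, 1.8, -0.7]
gripper_width: 0.158
15.2 L 0.0618 x 0.0001 l 0.0024 F a -2.8 x 4.0 l 2.8 M [ 0.6  -0.76  0.37] w 0.15842523620915308
```

```bash
for i in 1 ; do :; done
python3 -m crank '[0,0,0,0.015,-0.003,-0.03,4, 0,0,0,0.03,-0.0055,-0.06,4, 0,0,0,0.03,-0.0055,-0.06,4]' 80; python3 ax.py
python3 -m crank '[0,0,0,0.015,-0.003,-0.03,4, 0,0,0,0.03,-0.0055,-0.06,4, 0,0,0,0.03,-0.0055,-0.06,4]' 80; python3 ax.py
```

```text
clock: 15.5
eef_pos: [0.6183, 0.0163, 0.2334]
orientation: [-0.111, 0.966, -0.069, 0.224]
wrist_force: [5.0, 2.6, 0.1]
gripper_width: 0.155
15.5 L 0.0599 x 0.0001 l 0.0024 F a -2.0 x 4.0 l 3.5 M [ 0.73 -0.75  0.41] w 0.15461193182397684
clock: 15.8
eef_pos: [0.619, 0.0161, 0.2321]
orientation: [-0.111, 0.966, -0.069, 0.224]
wrist_force: [1.6, 3.4, 4.8]
gripper_width: 0.153
15.8 L 0.0584 x 0.0002 l 0.0024 F a 3.9 x 3.0 l 3.6 M [ 0.83 -0.36  0.37] w 0.15307377324971538
```

```bash
python3 -m crank '[0,0,0,0.015,-0.003,-0.03,4, 0,0,0,0.03,-0.0055,-0.06,4, 0,0,0,0.03,-0.0055,-0.06,4]' 80; python3 ax.py
python3 -m crank '[0,0,0,0.015,-0.003,-0.03,4, 0,0,0,0.022,-0.004,-0.045,4, 0,0,0,0.022,-0.004,-0.045,4]' 80; python3 ax.py
```

```text
clock: 16.1
eef_pos: [0.6196, 0.0161, 0.232]
orientation: [-0.111, 0.966, -0.069, 0.224]
wrist_force: [-16.6, 4.2, 20.2]
gripper_width: 0.154
16.1 L 0.0580 x 0.0007 l 0.0025 F a 25.8 x -6.1 l 1.1 M [0.92 1.4  0.41] w 0.15427050488202562
clock: 16.4
eef_pos: [0.62, 0.0161, 0.2319]
orientation: [-0.111, 0.966, -0.068, 0.224]
wrist_force: [-29.1, 6.7, 31.2]
gripper_width: 0.155
16.4 L 0.0578 x 0.0010 l 0.0026 F a 41.4 x -12.4 l 1.3 M [1.02 2.84 0.3 ] w 0.15490890473386365
```

Home: force rises stiffly at L = 0.058 after 13 mm of travel. Ease off, then draw out slowly.

```bash
python3 -m crank '[0,0,0,-0.02,0.004,0.04,4, 0,0,0,-0.04,0.008,0.08,4, 0,0,0,-0.055,0.01,0.11,4, 0,0,0,-0.055,0.01,0.11,4]' 80; python3 ax.py
python3 -m crank '[0,0,0,-0.02,0.004,0.04,4, 0,0,0,-0.04,0.008,0.08,4, 0,0,0,-0.06,0.011,0.12,4, 0,0,0,-0.075,0.014,0.15,4, 0,0,0,-0.075,0.014,0.15,4]' 80; python3 ax.py
```

```text
clock: 16.8
eef_pos: [0.619, 0.0162, 0.2321]
orientation: [-0.111, 0.966, -0.069, 0.224]
wrist_force: [0.8, 4.0, 5.5]
gripper_width: 0.15
16.8 L 0.0584 x 0.0001 l 0.0024 F a 4.9 x 2.6 l 4.1 M [ 0.87 -0.51  0.47] w 0.14968175579646753
clock: 17.3
eef_pos: [0.6168, 0.0165, 0.2361]
orientation: [-0.111, 0.966, -0.069, 0.224]
wrist_force: [7.4, 3.4, -0.8]
gripper_width: 0.154
17.3 L 0.0629 x -0.0000 l 0.0023 F a -3.8 x 5.6 l 4.7 M [ 0.85 -1.2   0.54] w 0.1538007247999006
```

Force matches the spring (4.9 mm gives 3.8 N). Continue to 15 mm.

```bash
python3 -m crank '[0,0,0,-0.025,0.005,0.05,4, 0,0,0,-0.05,0.01,0.1,4, 0,0,0,-0.075,0.014,0.15,4, 0,0,0,-0.1,0.019,0.2,4, 0,0,0,-0.12,0.022,0.24,4, 0,0,0,-0.14,0.026,0.28,4, 0,0,0,-0.155,0.029,0.31,4, 0,0,0,-0.155,0.029,0.31,4, 0,0,0,-0.155,0.029,0.31,4]' 80; python3 ax.py
```

```text
clock: 18.2
eef_pos: [0.6121, 0.0172, 0.2446]
orientation: [-0.111, 0.966, -0.069, 0.223]
wrist_force: [12.7, 2.5, -4.7]
gripper_width: 0.15
18.2 L 0.0727 x -0.0004 l 0.0022 F a -9.6 x 8.6 l 4.8 M [ 0.68 -1.35  0.47] w 0.15043351180064798
```

Extension reads 14.7 mm but force 9.6 N, so I'll check the rings visually.

```bash
python3 - <<'E'
from h import *; from disp import *
w=imaging.capture('wrist'); s=imaging.capture('scene'); c=cam('scene'); g=proj(c,[C+.08*a])[0]; print(g)
u,v=int(g[0]),int(g[1])
cv2.imwrite('pics/w8.png',np.hstack([cv2.resize(w[130:270,170:340,::-1],(510,420),interpolation=cv2.INTER_CUBIC),cv2.resize(s[v-30:v+30,u-20:u+20,::-1],(280,420),interpolation=cv2.INTER_CUBIC)]))
E
python3 ax.py
```

```text
[284.96365889 153.22258112]
18.3 L 0.0727 x -0.0004 l 0.0022 F a -9.2 x 8.1 l 4.1 M [ 0.74 -1.32  0.49] w 0.15841193212024457
```

View pics/w8.png

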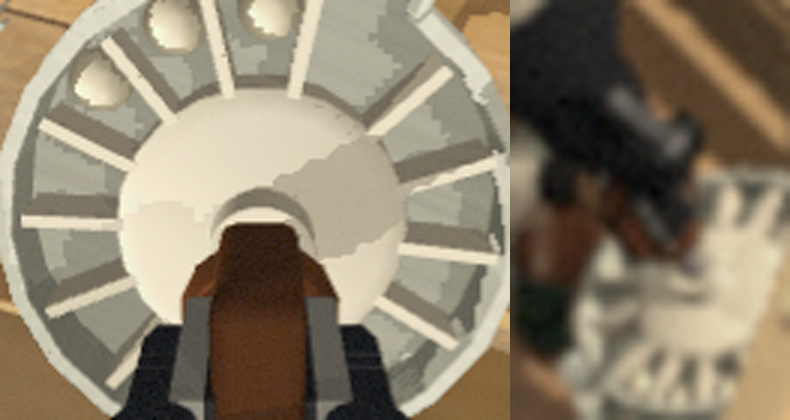

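```bash
python3 -m crank '[0,0,0,0,0,0,4, 0,0,0,0,0,0,4, 0,0,0,0,0,0,4]' 120; python3 ax.py
python3 -m crank '[0,0,0,-0.01,0.002,0.02,4, 0,0,0,-0.015,0.003,0.03,4, 0,0,0,-0.02,0.004,0.04,4, 0,0,0,-0.02,0.004,0.04,4, 0,0,0,-0.02,0.004,0.04,4]' 120; python3 ax.py
```

```text
clock: 18.6
eef_pos: [0.6121, 0.0172, 0.2446]
orientation: [-0.111, 0.966, -0.069, 0.223]
wrist_force: [12.7, 2.4, -4.2]
gripper_width: 0.151
18.6 L 0.0727 x -0.0004 l 0.0022 F a -9.2 x 8.8 l 4.7 M [ 0.7  -1.27  0.46] w 0.15104818260319913
clock: 19.1
eef_pos: [0.6115, 0.0173, 0.2457]
orientation: [-0.111, 0.966, -0.069, 0.223]
wrist_force: [12.2, 1.8, -5.3]
gripper_width: 0.146
19.1 L 0.0740 x -0.0004 l 0.0021 F a -10.0 x 8.0 l 4.0 M [ 0.62 -1.31  0.43] w 0.1462310878582193
```

```bash
python3 -m crank '[0,0,0,-0.008,0.002,0.016,4, 0,0,0,-0.016,0.003,0.032,4, 0,0,0,-0.023,0.004,0.046,4, 0,0,0,-0.023,0.004,0.046,4, 0,0,0,-0.023,0.004,0.046,4, 0,0,0,-0.023,0.004,0.046,4, 0,0,0,-0.023,0.004,0.046,4, 0,0,0,-0.023,0.004,0.046,4, 0,0,0,-0.023,0.004,0.046,4]' 120; python3 ax.py
python3 -m crank '[0,0,0,0,0,0,4, 0,0,0,0,0,0,4, 0,0,0,0,0,0,4, 0,0,0,0,0,0,4, 0,0,0,0,0,0,4, 0,0,0,0,0,0,4, 0,0,0,0,0,0,4, 0,0,0,0,0,0,4]' 120; python3 ax.py
```

```text
clock: 20.0
eef_pos: [0.6109, 0.0174, 0.247]
orientation: [-0.111, 0.966, -0.069, 0.223]
wrist_force: [13.5, 1.5, -4.9]
gripper_width: 0.147
20.0 L 0.0754 x -0.0004 l 0.0021 F a -10.2 x 9.4 l 3.9 M [ 0.6  -1.45  0.43] w 0.14686173611483885
clock: 20.8
eef_pos: [0.6109, 0.0174, 0.247]
orientation: [-0.111, 0.966, -0.069, 0.223]
wrist_force: [14.2, 2.0, -4.8]
gripper_width: 0.148
20.8 L 0.0754 x -0.0004 l 0.0021 F a -10.4 x 9.9 l 4.6 M [ 0.66 -1.44  0.49] w 0.14760255370415126
```

Held over 1.3 s, steady, 13 mm (force) to 17 mm (geometry) out, which is within the ring band either way. Easing back in; the contact point will show whether the grip slipped.

```bash
python3 -m crank '[0,0,0,0.02,-0.004,-0.04,4, 0,0,0,0.04,-0.008,-0.08,4, 0,0,0,0.06,-0.011,-0.12,4, 0,0,0,0.08,-0.015,-0.16,4, 0,0,0,0.1,-0.019,-0.2,4, 0,0,0,0.12,-0.022,-0.24,4, 0,0,0,0.14,-0.026,-0.28,4, 0,0,0,0.16,-0.03,-0.32,4, 0,0,0,0.16,-0.03,-0.32,4, 0,0,0,0.16,-0.03,-0.32,4]' 120; python3 ax.py
python3 -m crank '[0,0,0,0.015,-0.003,-0.03,4, 0,0,0,0.03,-0.006,-0.06,4, 0,0,0,0.04,-0.008,-0.08,4, 0,0,0,0.04,-0.008,-0.08,4]' 120; python3 ax.py
python3 -m crank '[0,0,0,0.01,-0.002,-0.02,4, 0,0,0,0.02,-0.004,-0.04,4, 0,0,0,0.03,-0.006,-0.06,4, 0,0,0,0.03,-0.006,-0.06,4]' 120; python3 ax.py
```

```text
clock: 21.8
eef_pos: [0.6156, 0.0166, 0.2381]
orientation: [-0.111, 0.966, -0.069, 0.223]
wrist_force: [7.6, 2.9, -0.4]
gripper_width: 0.149
21.8 L 0.0653 x -0.0002 l 0.0022 F a -3.5 x 6.0 l 4.2 M [ 0.76 -0.82  0.49] w 0.14904919329219352
clock: 22.2
eef_pos: [0.6168, 0.0164, 0.2358]
orientation: [-0.111, 0.966, -0.069, 0.223]
wrist_force: [7.3, 3.4, 1.8]
gripper_width: 0.15
22.2 L 0.0627 x -0.0001 l 0.0022 F a -1.3 x 6.7 l 4.7 M [ 0.81 -0.71  0.47] w 0.1497328849563278
clock: 22.6
eef_pos: [0.6176, 0.0162, 0.2338]
orientation: [-0.111, 0.966, -0.069, 0.223]
wrist_force: [5.6, 2.6, 0.1]
gripper_width: 0.15
22.6 L 0.0606 x -0.0003 l 0.0022 F a -2.2 x 4.6 l 3.5 M [ 0.8  -0.76  0.51] w 0.15030008037400758
```

```bash
python3 -m crank '[0,0,0,0.01,-0.002,-0.02,4, 0,0,0,0.015,-0.003,-0.03,4, 0,0,0,0.015,-0.003,-0.03,4]' 120; python3 ax.py
python3 -m crank '[0,0,0,0.01,-0.002,-0.02,4, 0,0,0,0.015,-0.003,-0.03,4, 0,0,0,0.015,-0.003,-0.03,4]' 120; python3 ax.py
python3 -m crank '[0,0,0,0.01,-0.002,-0.02,4, 0,0,0,0.015,-0.003,-0.03,4, 0,0,0,0.015,-0.003,-0.03,4]' 120; python3 ax.py
```

```text
clock: 22.9
eef_pos: [0.618, 0.0161, 0.233]
orientation: [-0.111, 0.966, -0.069, 0.223]
wrist_force: [5.7, 4.3, 1.3]
gripper_width: 0.146
22.9 L 0.0596 x -0.0003 l 0.0022 F a -1.0 x 4.9 l 5.3 M [ 0.85 -0.74  0.46] w 0.1459786552513798
clock: 23.2
eef_pos: [0.6185, 0.0161, 0.2322]
orientation: [-0.111, 0.966, -0.069, 0.223]
wrist_force: [4.6, 3.4, 0.9]
gripper_width: 0.148
23.2 L 0.0587 x -0.0002 l 0.0022 F a -1.0 x 3.9 l 4.2 M [ 0.84 -0.63  0.54] w 0.14752153547970762
clock: 23.5
eef_pos: [0.6188, 0.0161, 0.2321]
orientation: [-0.111, 0.966, -0.069, 0.223]
wrist_force: [-2.7, 5.0, 8.2]
gripper_width: 0.148
23.5 L 0.0585 x -0.0000 l 0.0022 F a 8.9 x 0.6 l 4.4 M [0.89 0.15 0.45] w 0.1479288942196998
```

Contact returns at the same L = 0.0585, so there was no slip and the knob held. Now turn the first click.

```bash
python3 -m crank '[0,0,0,-0.01,0.002,0.02,4, 0.45,-0.08,-0.89,-0.01,0.002,0.02,4, 0.9,-0.16,-1.78,-0.01,0.002,0.02,4, 1.35,-0.24,-2.67,-0.01,0.002,0.02,4, 1.8,-0.33,-3.56,-0.01,0.002,0.02,4, 2.23,-0.41,-4.46,-0.01,0.002,0.02,4, 2.23,-0.41,-4.46,-0.01,0.002,0.02,4, 2.23,-0.41,-4.46,-0.01,0.002,0.02,4, 2.23,-0.41,-4.46,-0.01,0.002,0.02,4, 2.23,-0.41,-4.46,-0.01,0.002,0.02,4, 2.23,-0.41,-4.46,-0.01,0.002,0.02,4, 2.23,-0.41,-4.46,-0.01,0.002,0.02,4, 2.23,-0.41,-4.46,-0.01,0.002,0.02,4]' 120; python3 ax.py
python3 - <<'E'
from h import *
w=imaging.capture('wrist'); cv2.imwrite('pics/w9.png',w[:,:,::-1])
E
```

```text
clock: 24.8
eef_pos: [0.6186, 0.0156, 0.2321]
orientation: [0.1, 0.967, -0.02, 0.233]
wrist_force: [3.1, -3.9, 3.2]
gripper_width: 0.149
24.8 L 0.0586 x -0.0001 l 0.0018 F a 1.2 x 4.8 l -3.3 M [-0.44 -0.61 -0.14] w 0.14900129070511556
```

View pics/w9.png

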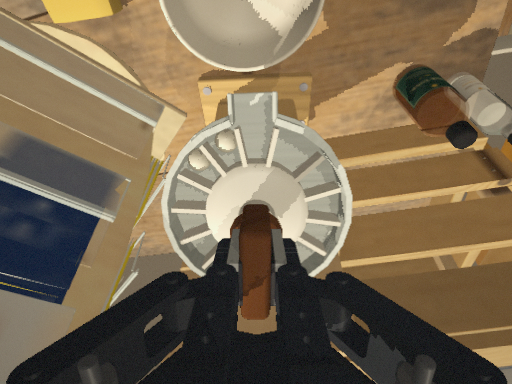

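Two pearls remain in the wheel, at (197,158) and (228,140), so the first has dropped. Second click, then release and retreat along the axis.

```bash
python3 -m crank '[0.45,-0.08,-0.89,0,0,0,4, 0.9,-0.16,-1.78,0,0,0,4, 1.35,-0.24,-2.67,0,0,0,4, 1.8,-0.33,-3.56,0,0,0,4, 2.23,-0.41,-4.46,0,0,0,4, 2.23,-0.41,-4.46,0,0,0,4, 2.23,-0.41,-4.46,0,0,0,4, 2.23,-0.41,-4.46,0,0,0,4, 2.23,-0.41,-4.46,0,0,0,4, 2.23,-0.41,-4.46,0,0,0,4, 2.23,-0.41,-4.46,0,0,0,4, 2.23,-0.41,-4.46,0,0,0,4]' 120; python3 ax.py
python3 -m crank '[0,0,0,0,0,0,14, 0,0,0,0,0,0,18, 0,0,0,0,0,0,26, 0,0,0,0,0,0,36, 0,0,0,0,0,0,44, 0,0,0,0,0,0,44, 0,0,0,-0.15,0.03,0.3,44, 0,0,0,-0.45,0.08,0.9,44, 0,0,0,-0.9,0.16,1.8,44, 0,0,0,-1.35,0.24,2.7,44, 0,0,0,-1.8,0.33,3.6,44, 0,0,0,-1.8,0.33,3.6,44, 0,0,0,-1.8,0.33,3.6,44]' 20
python3 - <<'E'
from h import *
w=imaging.capture('wrist'); cv2.imwrite('pics/w10.png',w[:,:,::-1]); st()
E
```

```text
clock: 26.05
eef_pos: [0.6184, 0.0151, 0.2321]
orientation: [0.307, 0.923, 0.031, 0.231]
wrist_force: [0.3, -9.0, 2.7]
gripper_width: 0.146
26.05 L 0.0586 x -0.0003 l 0.0012 F a 1.5 x 2.9 l -8.8 M [-1.19 -0.21 -0.57] w 0.14587209027405912
clock: 27.35
eef_pos: [0.5643, 0.026, 0.3414]
orientation: [0.308, 0.922, 0.032, 0.232]
wrist_force: [0.2, -0.2, -0.9]
gripper_width: 0.515
{'clock': 27.4, 'eef_pos': [0.5644, 0.0259, 0.3401], 'orientation': [0.3079, 0.9224, 0.0317, 0.2309], 'wrist_force': [0.0481, 0.0376, -0.7736], 'moment': [0.0231, 0.2462, -0.0127], 'gripper_width': 0.5134}
```

View pics/w10.png

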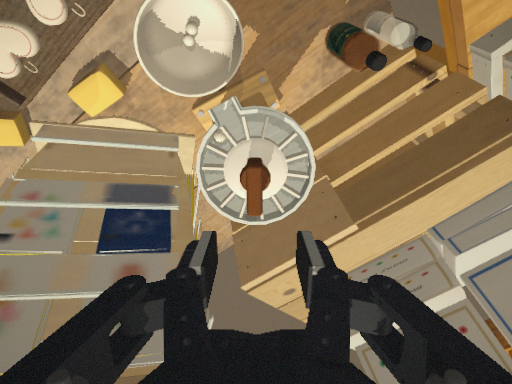

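Two pearls lie in the bowl at (190,28) and (190,41), and the third is in the wheel at (220,137). The bowl is standing and the robot is clear, so I'll hand in.

Run:
```python
from h import *
print(r.finish_job())
```

```text
the job is handed in; nothing more can be done
None
```

The job is done and handed in at about 27.4 s of the 61 s. The one open point is the size of the test pull.

- **Bowl:** I set it under the spout first, with its centre measured about 5 mm from the target. The first grip slid up the flared wall, so I gripped it again deeper. While setting it down, the wrist force briefly reached about 51 N through the fingers.
- **Knob:** Pressing needed about 30 N before it snapped, and it then reached a stiff stop after 13 mm of travel. I pressed on to about 41 N at the fingers.
- **Pull test:** I held it 16.9 mm out for about 1.3 s, then eased it back in slowly. It met the stop at the same place as before, so neither the knob nor the grip had slipped.
- **Disagreement on the pull:** 16.9 mm means about 13.5 N by the spring, but the wrist sensor read only 10.4 N along the axis. Both figures fall between the two rings, but I could not see the rings in the camera images.
- **Turn:** I turned it two clicks clockwise, and one pearl left the wheel at the first click.

The last wrist picture shows two pearls in the standing bowl and the third still in the wheel. The gripper is open and touching nothing. The bottles and soaps in view look undisturbed; the candle and toadstool were out of view and I did not check them again.

I viewed 12 pictures, two over the budget of 10.

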